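# Lift the filter disc with the blade and tip it onto the inspection plate

## Task

Slide the steel lifter's thin blade under the copper-coloured filter disc that lies in front of the white stop rail, lift the disc clear of the table on the blade, and tip it off onto the round inspection plate, so that it lies flat on the plate's floor with the same face up. Then lay the lifter back flat with its blade on the black rubber mat. Never touch the disc with the fingers, do not let it fall from a height, and leave the other things where they are.

Things in the scene. Friction and masses are not known exactly. Their poses are not given: they have to be found in the camera images.
- lifter_grip (a point): Middle of the lifter's wooden handle, half-way up. The lifter is a cranked tool of 0.22 kg: flat steel blade, thin dark neck, level handle behind. x: from handle to blade's front edge; y: across; z: up as it lies. Handle: flat bar along x, 18 mm wide (y; grip so), 22 mm high, from 42 mm ahead of this point to 54 mm behind; 55 mm above the blade's underside. Centre of mass 85 mm ahead.
- lifter_blade (a point): Centre of the blade's top face; axes as lifter_grip, 112 mm ahead of it (x) and 53 mm below. Blade: flat, 100 mm long (x), 72 mm wide (y), 2 mm thick; front edge 50 mm ahead of this point. The neck's foot takes the rear 20 mm, so about 80 mm are free. The disc begins to slide on the blade at a slope of 18 to 27 degrees. The lifter starts lying flat on the mat.
- disc_center (a point): Centre, half-way up, of the copper-coloured flat filter disc: diameter 72 mm, 12 mm thick, about 0.14 kg; z is its axis, up at the start. It lies on the table, 1 to 14 mm short of the stop rail. Its lower edge is bevelled (underside 50 mm across, bevel rises 4.5 mm over 11 mm): a blade pushed along the table shoves it to the rail, then slips under it.
- stop: White slippery stop rail fixed to the table. Origin on the table, middle of the face that the disc meets; x is level and points away from the disc into the rail: the direction to push the blade. The rail is 140 mm long (y), 16 mm thick, 18 mm high, with a cheek at each end reaching 30 mm forward (to x = -0.030 m); 112 mm free between the cheeks.
- plate: Round shallow white inspection plate with a blue-grey floor, fixed to the table. Origin on the table at its centre. Rim diameter 190 mm, rim 13 mm high; the flat floor is 5 mm above the table and about 150 mm in diameter.
- mat: Black rubber mat fixed to the table, 240 mm (x) by 120 mm (y), 3 mm thick; origin under its centre, on the table. The lifter starts on it, blade to the mat's +x end.
- cartridge_a_center (a point): Bystander: cream filter cartridge with a black O-ring, upright, 45 mm across, 72 mm tall, standing at the back. The point is half-way up it. Loose; leave it where it is.
- cartridge_b_center (a point): Bystander: another cream filter cartridge, the same, standing at the back. The point is half-way up it. Loose; leave it where it is.
- marker_center (a point): Bystander: blue felt marker lying on the table, 131 x 20 x 21 mm. The point is half-way up it. Loose; leave it where it is.
- gauge_center (a point): Bystander: steel ring gauge with a black stub handle, lying flat, 129 x 62 x 14 mm. The point is half-way up it. Loose; leave it where it is.
Mind the look-alikes: they are no part of the job. Of the things that look like the part that bears disc_center, the larger one is meant.

How it is judged:
By the outcome, as a careful person would: the job done as asked, in the order asked, and still so for the second after the job is handed in, with the robot touching nothing.
It also fails if it takes over 70 s, if anything falls off the work surface, if the arm or the gripper's body presses on something with over 40 N, if the wrist force passes 120 N, or if a joint passes its speed limit or range.

## Robot

A 6-joint arm with a two-finger parallel gripper is mounted at the origin on the work surface; the furniture and walls round the work are solid. World frame = base frame: x ahead of the robot, y to its left, z up, the work surface at z = 0. Lengths are in mm, angles in rad, forces in N, time in s.
With the tool pointing down it reaches from about 400 to 925 mm from the base axis. Payload 12.5 kg.
Tool frame: the origin (TCP) lies at the very end of the fingers, on their centre line; the grasp point (between the pads) lies grip_depth behind it (grip_depth is the distance from the TCP to the grasp point, in mm); z points along the fingers, y is the line along which they close (so a half turn about z gives the same grasp; the last joint's range is limited). The gripper opens to 95 mm and grips with 3 to 60 N. Pads are 20 mm wide; open, the fingers measure 119 mm over their backs; the gripper's body (75 mm by 180 mm) begins 59 mm behind the grasp point.
Start: joints at [1.062, 0.491, 1.559, -0, 1.092, -0.106], TCP at [244.983, 575.005, 214.661] pointing down, gripper open.
Joint ranges: [-3.1, 3.1], [-0.84, 2.19], [0.05, 2.79], [-1.13, 4.28], [0.06, 2.93], [-2.69, 2.69]. Speed limits (rad/s): [2.22, 2.22, 2.79, 3.14, 3.14, 3.14].

## Interface

Orientations are given as [roll, pitch, yaw] about the fixed x, y, z axes, in that order (R = Rz(yaw) Ry(pitch) Rx(roll)).
In Python, from cell import state, read_camera, job_done, grip_depth gives the robot as it stands.
- The arm moves only by the tool drive_tool, never from a script. Its argument "targets" is a list of rows, each an object with "jaw": the opening, from 0 (shut) to 1 (fully open); "travel": the shift along the tool's x, y, z in m, a list of three; "twist": the turn about the tool's z in rad. In form: [{"jaw": jaw, "travel": [tx, ty, tz], "twist": twist}, ...]. A call has 1 to 8 rows; each row is the pose to reach, as a shift and turn from the pose commanded when the call began, along the tool's axes at that moment; what a row does not reach only later rows make up. A row lasts 1/12 s, in which the tool goes at most 41.7 mm and 7.16 degrees, less where a joint would pass 70% of its speed; a pose out of reach is approached as far as the arm can. A call with a gripper value outside its range is refused whole. The fingers move at their own pace and stop on an object; the grip force is fixed at half the most. Time passes only in rows, so rows that repeat a pose let the fingers close. It gives the time, the measured TCP pose, the force, the opening and the grip force at its end, in the units of the state.
- state(): the state, without advancing time (a new reading comes with each control period).
- read_camera(name): name is "scene" or "top"; returns a dict with "frame" (480x640x3 uint8, red, green, blue), "fx", "fy", "cx", "cy" (pixels), "R" (3x3) and "t" (3): a world point X has camera coordinates R X + t. Camera axes: x right, y down, z forward; pixel columns grow to the right and rows downward; lengths in mm; the calibration is good to about 2 mm. A picture is of the moment at which its call begins. There is no depth.
- job_done(): hands the job in; it is judged then, once.
The state is a dict: "t": time; "joints": joint angles; "qvel": joint speeds; "tau": joint torques, N m; "eef_pos": TCP position; "tcp_rot": TCP orientation; "ft_force": force on the tool from outside, world axes, zero at the start; "moment": the same for the moment, N m; "opening": opening from 0.0 (shut) to 1.0 (fully open); "grip_force": force on a finger pad.
Only numpy, scipy, OpenCV 4.12 (cv2) and the standard library are available. Lean on these libraries where they do the work, as an engineer would, in place of code of your own. Each camera call takes 0.05 s, during which the arm holds its last target. There are 200 camera calls.

## Working session

There is one attempt and no reset: what is moved stays moved. The work goes in short steps, Python scripts to look and compute and a tool call to move; the robot and the scene stay as the last step left them, time stands still between calls to the robot, and variables do not carry over. Pictures are saved under pics/ and viewed, at most 10 in all, crops included, and the job is handed in when it is done.

Besides the shell and the picture viewer there is one more tool, called after "Emit:" by a JSON object that holds its "api" and its "payload". drive_tool: Moves the arm, as the interface text tells. Its arguments: {"type":"object","properties":{"targets":{"type":"array"}},"required":["targets"]}

```bash
ls; mkdir -p pics; cat > h.py <<'E'
import numpy as np, cv2
from cell import state, read_camera, job_done, grip_depth
def px2w(c,u,v,z):
    d=c["R"].T@np.array([(u-c["cx"])/c["fx"],(v-c["cy"])/c["fy"],1.]); o=-c["R"].T@c["t"]
    return o+d*(z-o[2])/d[2]
def w2px(c,X):
    p=np.array(c["R"])@np.array(X)+c["t"]; return [c["fx"]*p[0]/p[2]+c["cx"],c["fy"]*p[1]/p[2]+c["cy"]]
def snap(n,f):
    c=read_camera(n); c["R"]=np.array(c["R"]);c["t"]=np.array(c["t"])
    cv2.imwrite(f"pics/{f}.png",cv2.cvtColor(c["frame"],cv2.COLOR_RGB2BGR)); np.save(f"pics/{f}.npy",c,allow_pickle=True); return c
def load(f): return np.load(f"pics/{f}.npy",allow_pickle=True).item()
E
python3 - <<'E'
from h import *
for n in("top","scene"):
    c=snap(n,n+"0"); print(n,-c["R"].T@c["t"],c["fx"],c["R"].round(2).tolist())
print(grip_depth,state())
E
```

```text
pics
top [ 359.46086988  -23.173202   1041.90350841] 445.57720093644286 [[0.02, -1.0, 0.01], [-0.99, -0.02, -0.16], [0.16, -0.0, -0.99]]
scene [  13.36618195 -810.6545907  1138.54532779] 512.2067196520494 [[0.84, -0.55, -0.01], [-0.42, -0.63, -0.66], [0.36, 0.56, -0.75]]
18.8 {'t': 0.1, 'joints': array([ 1.06239863e+00,  4.91473438e-01,  1.55939880e+00,  1.06686380e-05,
        1.09167738e+00, -1.05585314e-01]), 'qvel': array([ 0.0002198 , -0.00062148, -0.00160837,  0.00020143,  0.00124905,
       -0.00091459]), 'tau': array([ 3.13314689e-03, -6.13625336e+01, -2.58611047e+01,  6.93893689e-02,
        4.69129847e-02, -1.29155947e-04]), 'eef_pos': array([244.86801614, 574.80191356, 214.13268871]), 'tcp_rot': array([-3.14064201e+00, -1.10264194e-04,  2.73877529e+00]), 'ft_force': array([ 0.31285964,  0.08369273, -0.21800285]), 'moment': array([-0.01094978, -0.05726885,  0.00292445]), 'grip_force': 0.0, 'opening': 1.0029241789928758}
```

View pics/top0.png

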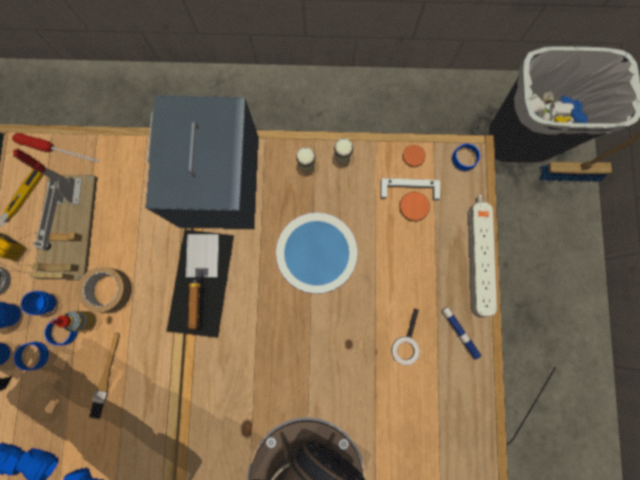

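View pics/scene0.png

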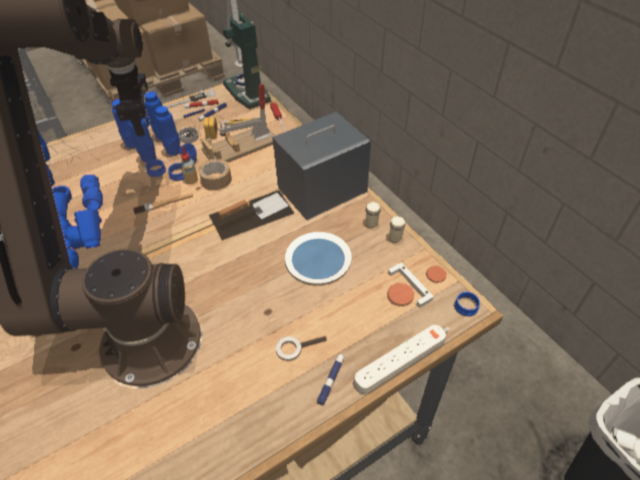

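The top view shows the lifter on the mat with its handle at (194,303) and its blade at (202,255). The large disc is at (415,207), the rail at (411,186), the plate at (316,252) and the box above the mat.

```bash
python3 - <<'E'
from h import *
c=load("top0"); f=c["frame"]; hsv=cv2.cvtColor(f,cv2.COLOR_RGB2HSV); s=load("scene0")
def comp(m,roi,z,name,zs=None):
    u0,u1,v0,v1=roi; M=np.zeros(m.shape,np.uint8); M[v0:v1,u0:u1]=m[v0:v1,u0:u1].astype(np.uint8)*255
    k=max(cv2.findContours(M,cv2.RETR_EXTERNAL,cv2.CHAIN_APPROX_NONE)[0],key=cv2.contourArea)
    r=cv2.minAreaRect(np.array([px2w(c,*p[0],z)[:2] for p in k],np.float32))
    print(name,cv2.contourArea(k),"ctr",np.round(r[0],1),"size",np.round(r[1],1),"ang",round(r[2],1), np.round(cv2.boxPoints(r)).tolist()); return r
H,S,V=[hsv[...,i].astype(int) for i in range(3)]
comp((H<15)&(S>120),(395,435,188,225),12,"disc")
comp((H<14)&(S>110)&(V<190),(180,206,275,332),69,"handle")
comp((S<60)&(V>130),(180,222,228,282),5,"blade")
comp((V<70),(160,236,226,340),3,"mat")
comp((S<70)&(V>150),(376,444,172,202),18,"rail")
comp((S<70)&(V>150),(270,365,205,300),13,"plate rim")
comp((H>90)&(H<125)&(S>80),(270,365,205,300),5,"plate floor")
for n,z,p in(("disc",12,(415,206)),):print(px2w(c,*p,z))
m=(H<15)&(S>120); 
# scene disc check
hs=cv2.cvtColor(s["frame"],cv2.COLOR_RGB2HSV); m=((hs[...,0]<12)&(hs[...,1]>120)).astype(np.uint8)
n,_,st,ce=cv2.connectedComponentsWithStats(m[270:320,370:425]); 
for a,b in zip(st[1:],ce[1:]):
  if a[4]>50: print("scene disc",px2w(s,b[0]+370,b[1]+270,9))
def big(im,cc,u0,u1,v0,v1,k): return cv2.resize(cv2.cvtColor(im[v0:v1,u0:u1],cv2.COLOR_RGB2BGR),None,fx=k,fy=k,interpolation=cv2.INTER_CUBIC)
a=big(f,c,155,275,210,345,4); b=big(f,c,370,450,165,230,4)
W=np.zeros((540,800,3),np.uint8);W[:540,:480]=a;W[:260,480:800]=b;cv2.imwrite("pics/z1.png",W)
E
```

```text
disc 710.5 ctr [ 613.9 -239.5] size [73.1 73.7] ang 26.0 [[565.0, -222.0], [597.0, -289.0], [663.0, -257.0], [631.0, -190.0]]
handle 1.0 ctr [319.8 251.9] size [2.1 4.3] ang 1.1 [[319.0, 254.0], [319.0, 250.0], [321.0, 250.0], [321.0, 254.0]]
blade 1112.0 ctr [486.2 258.5] size [99.4 71.7] ang 1.9 [[435.0, 293.0], [438.0, 221.0], [537.0, 224.0], [535.0, 296.0]]
mat 3387.5 ctr [423.2 258. ] size [115.9 237.8] ang 84.4 [[299.0, 212.0], [536.0, 189.0], [547.0, 304.0], [310.0, 327.0]]
rail 447.0 ctr [ 656.7 -229.4] size [140.8  46.6] ang 89.2 [[632.0, -300.0], [679.0, -300.0], [681.0, -159.0], [634.0, -159.0]]
plate rim 5168.0 ctr [498.1  -9.6] size [190.3 189. ] ang 1.3 [[401.0, 83.0], [405.0, -106.0], [595.0, -102.0], [591.0, 87.0]]
plate floor 3054.5 ctr [497.4  -9.5] size [146.7 148. ] ang 1.3 [[422.0, 63.0], [426.0, -85.0], [572.0, -82.0], [569.0, 66.0]]
[ 613.17603472 -240.91189128   12.        ]
scene disc [ 612.76456035 -242.38944783    9.        ]
```

View pics/z1.png

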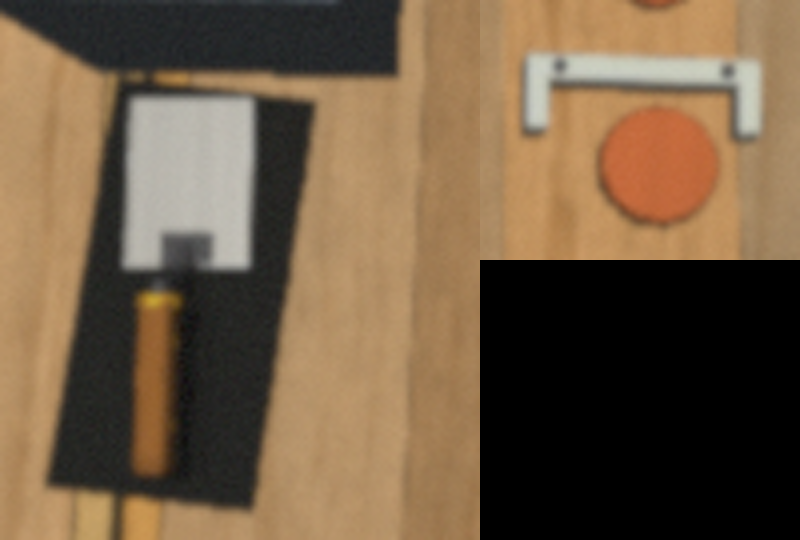

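The crop shows the blade square on the mat, with the handle's front end at top px (194.5,283.3) and its rear at (193,328.7). The disc sits about 14 mm short of the rail and nearer the right cheek.

```bash
cat >> h.py <<'E'
def plan(x,y,z,yaw):
    "travel (m) and twist from the present measured pose to TCP x,y,z mm, tool yaw"
    s=state(); from_R=__import__("scipy.spatial.transform",fromlist=["Rotation"]).Rotation.from_euler("xyz",s["tcp_rot"]).as_matrix()
    d=from_R.T@(np.array([x,y,z])-s["eef_pos"])/1000; tw=-((yaw-s["tcp_rot"][2]+np.pi)%(2*np.pi)-np.pi)
    print("travel",d.round(4),"twist",round(tw,3),"pos",s["eef_pos"].round(1),"rot",s["tcp_rot"].round(3),"j",s["joints"].round(2),"open",round(s["opening"],3),"gf",round(s["grip_force"],1),"F",s["ft_force"].round(1),"t",round(s["t"],2))
E
python3 - <<'E'
from h import *
c=load("top0")
a=px2w(c,194.5,283.3,69);b=px2w(c,193,328.7,69);print(a,b,np.linalg.norm(a-b),np.arctan2(*(a-b)[1::-1]))
g=(a*54+b*42)/96; print("grip",g)
bl=np.array([486.2,258.5]);print("yaw grip->blade",np.arctan2(*(bl-g[:2])[::-1]),np.linalg.norm(bl-g[:2]))
plan(404,256,150,3.17)
E
```

```text
[416.09752073 253.00535873  69.        ] [319.38702788 249.67284602  69.        ] 96.76789275981578 0.034445017760550506
grip [373.78668011 251.54738442  69.        ]
yaw grip->blade 0.06176999928957919 112.62811972248265
travel [-0.2714 -0.2308  0.0643] twist -0.431 pos [244.9 574.8 214.1] rot [-3.141 -0.     2.739] j [ 1.06  0.49  1.56  0.    1.09 -0.11] open 1.003 gf 0.0 F [ 0.3  0.1 -0.2] t 0.1
```

Emit:
{"api": "drive_tool", "payload": {"targets": [{"jaw": 0.6, "travel": [-0.034, -0.029, 0], "twist": -0.06}, {"jaw": 0.6, "travel": [-0.068, -0.058, 0], "twist": -0.12}, {"jaw": 0.6, "travel": [-0.102, -0.087, 0], "twist": -0.18}, {"jaw": 0.6, "travel": [-0.136, -0.116, 0], "twist": -0.24}, {"jaw": 0.6, "travel": [-0.17, -0.145, 0], "twist": -0.3}, {"jaw": 0.6, "travel": [-0.204, -0.174, 0], "twist": -0.36}, {"jaw": 0.6, "travel": [-0.238, -0.203, 0.01], "twist": -0.431}, {"jaw": 0.6, "travel": [-0.262, -0.224, 0.03], "twist": -0.431}]}}

```text
t: 0.77
eef_pos: [392.6, 278.4, 192.6]
tcp_rot: [3.14, 0.003, -3.109]
ft_force: [1.8, 0.6, -0.9]
opening: 0.602
grip_force: 0.0
```

```bash
python3 -c "
from h import *
plan(404,253.5,39,3.18)"
```

```text
travel [-0.0101 -0.0255  0.1536] twist -0.006 pos [392.6 278.4 192.6] rot [ 3.140e+00  3.000e-03 -3.109e+00] j [ 0.48  0.31  1.93 -0.    0.89 -1.12] open 0.602 gf 0.0 F [ 1.8  0.6 -0.9] t 0.77
```

Emit:
{"api": "drive_tool", "payload": {"targets": [{"jaw": 0.6, "travel": [-0.006, -0.0127, 0.03], "twist": -0.006}, {"jaw": 0.6, "travel": [-0.006, -0.0127, 0.06], "twist": -0.006}, {"jaw": 0.6, "travel": [-0.006, -0.0127, 0.08], "twist": -0.006}, {"jaw": 0.6, "travel": [-0.006, -0.0127, 0.08], "twist": -0.006}, {"jaw": 0.6, "travel": [-0.006, -0.0127, 0.08], "twist": -0.006}]}}

```text
t: 1.18
eef_pos: [397.6, 267.4, 111.1]
tcp_rot: [-3.141, -0.002, -3.108]
ft_force: [0.3, 0.1, 0.5]
opening: 0.602
grip_force: 0.0
```

```bash
python3 -c "
from h import *
plan(404,253.5,39,3.18)"
```

```text
travel [-0.0061 -0.014   0.0721] twist -0.004 pos [397.6 267.4 111.1] rot [-3.141e+00 -2.000e-03 -3.108e+00] j [ 0.45  0.44  2.02  0.    0.69 -1.15] open 0.602 gf 0.0 F [0.3 0.1 0.5] t 1.18
```

Emit:
{"api": "drive_tool", "payload": {"targets": [{"jaw": 0.6, "travel": [-0.006, -0.014, 0.02], "twist": -0.004}, {"jaw": 0.6, "travel": [-0.006, -0.014, 0.04], "twist": -0.004}, {"jaw": 0.6, "travel": [-0.006, -0.014, 0.06], "twist": -0.004}, {"jaw": 0.6, "travel": [-0.006, -0.014, 0.072], "twist": -0.004}, {"jaw": 0.6, "travel": [-0.006, -0.014, 0.072], "twist": -0.004}, {"jaw": 0.6, "travel": [-0.006, -0.014, 0.072], "twist": -0.004}]}}

```text
t: 1.68
eef_pos: [404.7, 254.2, 40.4]
tcp_rot: [3.141, 0.001, -3.103]
ft_force: [0.4, 0.8, -0.2]
opening: 0.601
grip_force: 0.0
```

Emit:
{"api": "drive_tool", "payload": {"targets": [{"jaw": 0.3, "travel": [0, 0, 0], "twist": 0}, {"jaw": 0.1, "travel": [0, 0, 0], "twist": 0}, {"jaw": 0.0, "travel": [0, 0, 0], "twist": 0}, {"jaw": 0.0, "travel": [0, 0, 0], "twist": 0}, {"jaw": 0.0, "travel": [0, 0, 0], "twist": 0}, {"jaw": 0.0, "travel": [0, 0, 0], "twist": 0}]}}

```text
t: 2.18
eef_pos: [404.4, 253.8, 39.6]
tcp_rot: [3.141, 0.0, -3.103]
ft_force: [0.4, -0.2, 0.1]
opening: 0.238
grip_force: 0.0
```

```bash
python3 -c "
from h import *
plan(404,253.5,39,3.18)"
```

```text
travel [ 0.0004 -0.0003  0.0006] twist -0.0 pos [404.4 253.8  39.6] rot [ 3.141  0.    -3.103] j [ 0.42  0.56  2.08  0.    0.5  -1.19] open 0.238 gf 0.0 F [ 0.4 -0.2  0.1] t 2.18
```

Emit:
{"api": "drive_tool", "payload": {"targets": [{"jaw": 0.0, "travel": [0, 0, 0], "twist": 0}, {"jaw": 0.0, "travel": [0, 0, 0], "twist": 0}, {"jaw": 0.0, "travel": [0, 0, 0], "twist": 0}, {"jaw": 0.0, "travel": [0, 0, -0.004], "twist": 0}, {"jaw": 0.0, "travel": [0, 0, -0.012], "twist": 0}, {"jaw": 0.0, "travel": [0, 0, -0.02], "twist": 0}, {"jaw": 0.0, "travel": [0, 0, -0.03], "twist": 0}, {"jaw": 0.0, "travel": [0, 0, -0.03], "twist": 0}]}}

```text
t: 2.85
eef_pos: [404.9, 254.0, 71.3]
tcp_rot: [3.141, 0.002, -3.103]
ft_force: [-0.3, 1.3, -2.1]
opening: 0.185
grip_force: 30.0
```

```bash
python3 -c "
from h import *
plan(404,253.5,39,3.18)
print(state()['moment'])
c=snap('scene','s1')
im=cv2.resize(c['frame'][170:260,190:330],None,fx=5,fy=5,interpolation=cv2.INTER_CUBIC)
cv2.imwrite('pics/s1z.png',im[...,::-1])"
```

```text
travel [ 0.001  -0.0005  0.0323] twist -0.0 pos [404.9 254.   71.3] rot [ 3.141e+00  2.000e-03 -3.103e+00] j [ 0.42  0.5   2.06  0.    0.58 -1.19] open 0.185 gf 30.0 F [-0.3  1.3 -2.1] t 2.85
[ 0.02049561  0.09315142 -0.01511609]
```

View pics/s1z.png

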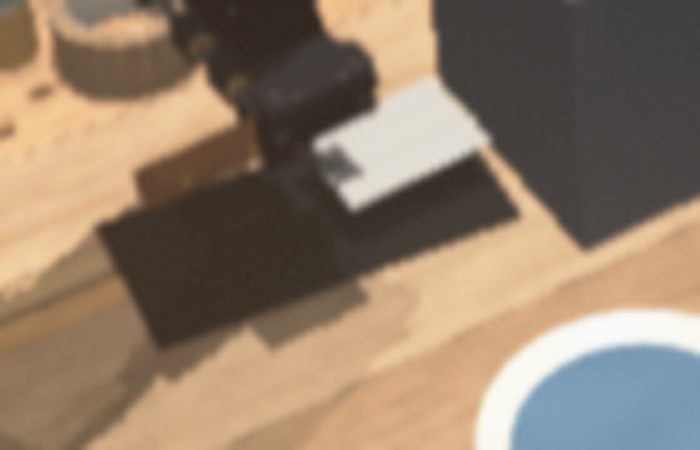

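The lifter is held and looks level, with its blade clear of the mat. I'm carrying it over to the disc.

Emit:
{"api": "drive_tool", "payload": {"targets": [{"jaw": 0.0, "travel": [0, -0.01, -0.015], "twist": 0}, {"jaw": 0.0, "travel": [0, -0.03, -0.03], "twist": 0.01}, {"jaw": 0.0, "travel": [0, -0.06, -0.039], "twist": 0.02}, {"jaw": 0.0, "travel": [0, -0.095, -0.039], "twist": 0.03}, {"jaw": 0.0, "travel": [0, -0.13, -0.039], "twist": 0.04}, {"jaw": 0.0, "travel": [0, -0.165, -0.039], "twist": 0.053}, {"jaw": 0.0, "travel": [-0.005, -0.2, -0.039], "twist": 0.053}, {"jaw": 0.0, "travel": [-0.01, -0.235, -0.039], "twist": 0.053}]}}

```text
t: 3.57
eef_pos: [422.9, 17.7, 108.3]
tcp_rot: [3.142, -0.0, 3.127]
ft_force: [1.1, 0.6, -2.4]
opening: 0.19
grip_force: 30.0
```

Emit:
{"api": "drive_tool", "payload": {"targets": [{"jaw": 0.0, "travel": [-0.005, -0.035, 0], "twist": 0}, {"jaw": 0.0, "travel": [-0.01, -0.07, 0], "twist": 0}, {"jaw": 0.0, "travel": [-0.015, -0.105, 0], "twist": 0}, {"jaw": 0.0, "travel": [-0.015, -0.14, 0], "twist": 0}, {"jaw": 0.0, "travel": [-0.015, -0.17, 0], "twist": 0}, {"jaw": 0.0, "travel": [-0.015, -0.2, 0], "twist": 0}, {"jaw": 0.0, "travel": [-0.015, -0.22, 0], "twist": 0}, {"jaw": 0.0, "travel": [-0.015, -0.22, 0], "twist": 0}]}}

```text
t: 4.23
eef_pos: [435.1, -204.2, 108.1]
tcp_rot: [-3.141, 0.001, 3.124]
ft_force: [0.0, -1.0, -3.3]
opening: 0.189
grip_force: 30.0
```

```bash
python3 -c "
from h import *
plan(433,-236,60,-np.pi-0.015)"
```

```text
travel [ 0.0016 -0.0318  0.0481] twist -0.003 pos [ 435.1 -204.2  108.1] rot [-3.141e+00  1.000e-03  3.124e+00] j [-0.58  0.44  2.02 -0.    0.68 -2.13] open 0.189 gf 30.0 F [ 0.  -1.  -3.3] t 4.23
```

Emit:
{"api": "drive_tool", "payload": {"targets": [{"jaw": 0.0, "travel": [0.001, -0.015, 0.015], "twist": -0.003}, {"jaw": 0.0, "travel": [0.001, -0.032, 0.03], "twist": -0.003}, {"jaw": 0.0, "travel": [0.001, -0.032, 0.048], "twist": -0.003}, {"jaw": 0.0, "travel": [0.001, -0.032, 0.048], "twist": -0.003}, {"jaw": 0.0, "travel": [0.001, -0.032, 0.048], "twist": -0.003}]}}

```text
t: 4.65
eef_pos: [433.0, -232.1, 59.8]
tcp_rot: [3.14, -0.002, 3.13]
ft_force: [-0.6, 0.2, -2.1]
opening: 0.191
grip_force: 30.0
```

```bash
python3 -c "
from h import *
plan(433,-236,37,-np.pi-0.015)
print(state()['moment'])
c=snap('top','t2');s=snap('scene','s2')
hsv=cv2.cvtColor(c['frame'],cv2.COLOR_RGB2HSV)
a=cv2.resize(c['frame'][170:290,370:460],None,fx=4.4,fy=4.4,interpolation=cv2.INTER_CUBIC)
b=cv2.resize(s['frame'][225:345,330:450],None,fx=3.3,fy=3.3,interpolation=cv2.INTER_CUBIC)
W=np.zeros((530,800,3),np.uint8);W[:a.shape[0],:a.shape[1]]=a;W[:b.shape[0],400:400+b.shape[1]]=b
cv2.imwrite('pics/z2.png',W[...,::-1])"
```

```text
travel [-0.0001 -0.004   0.0228] twist 0.003 pos [ 433.  -232.1   59.8] rot [ 3.14e+00 -2.00e-03  3.13e+00] j [-0.63  0.54  2.03  0.    0.58 -2.19] open 0.191 gf 30.0 F [-0.6  0.2 -2.1] t 4.65
[0.08361975 0.15645201 0.0038203 ]
```

View pics/z2.png

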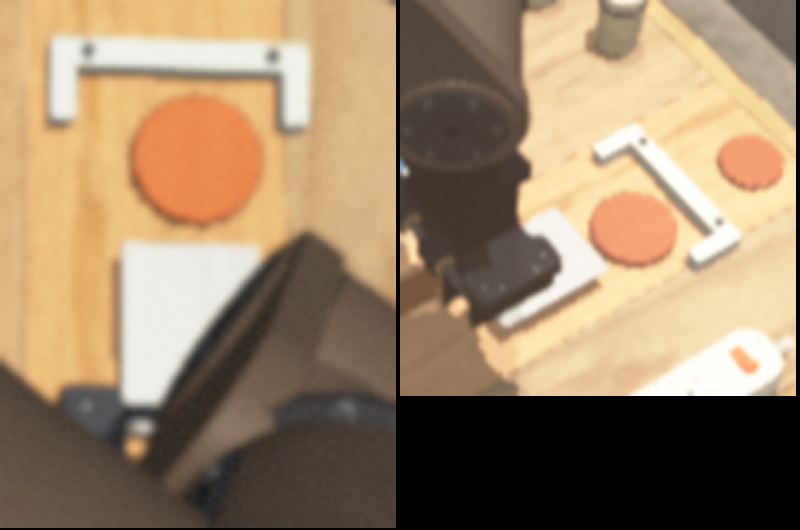

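Emit:
{"api": "drive_tool", "payload": {"targets": [{"jaw": 0.0, "travel": [0, -0.003, 0.01], "twist": 0.003}, {"jaw": 0.0, "travel": [0, -0.003, 0.017], "twist": 0.003}, {"jaw": 0.0, "travel": [0, -0.003, 0.021], "twist": 0.003}, {"jaw": 0.0, "travel": [0, -0.003, 0.0235], "twist": 0.003}, {"jaw": 0.0, "travel": [0, -0.003, 0.0235], "twist": 0.003}, {"jaw": 0.0, "travel": [0, -0.003, 0.0235], "twist": 0.003}]}}

```text
t: 5.25
eef_pos: [433.5, -235.8, 36.7]
tcp_rot: [3.141, -0.0, 3.127]
ft_force: [0.2, -0.1, -2.1]
opening: 0.187
grip_force: 30.0
```

```bash
python3 -c "
from h import *
plan(513,-237,36.5,-np.pi-0.015)
print(state()['moment'])"
```

```text
travel [-0.0795 -0.      0.0002] twist 0.0 pos [ 433.5 -235.8   36.7] rot [ 3.141 -0.     3.127] j [-0.63  0.58  2.04  0.    0.52 -2.19] open 0.187 gf 30.0 F [ 0.2 -0.1 -2.1] t 5.25
[0.04301636 0.1028706  0.01792264]
```

Emit:
{"api": "drive_tool", "payload": {"targets": [{"jaw": 0.0, "travel": [0, 0, 0.001], "twist": 0}, {"jaw": 0.0, "travel": [0, 0, 0.002], "twist": 0}, {"jaw": 0.0, "travel": [0, 0, 0.002], "twist": 0}]}}

```text
t: 5.5
eef_pos: [433.3, -235.9, 35.9]
tcp_rot: [-3.141, 0.0, 3.127]
ft_force: [-7.2, 0.6, 16.3]
opening: 0.187
grip_force: 30.0
```

Emit:
{"api": "drive_tool", "payload": {"targets": [{"jaw": 0.0, "travel": [-0.003, 0, 0], "twist": 0}, {"jaw": 0.0, "travel": [-0.007, 0, 0], "twist": 0}, {"jaw": 0.0, "travel": [-0.011, 0, 0], "twist": 0}, {"jaw": 0.0, "travel": [-0.015, 0, 0], "twist": 0}, {"jaw": 0.0, "travel": [-0.019, 0, 0], "twist": 0}, {"jaw": 0.0, "travel": [-0.023, 0, 0], "twist": 0}, {"jaw": 0.0, "travel": [-0.027, 0, 0], "twist": 0}, {"jaw": 0.0, "travel": [-0.03, 0, 0], "twist": 0}]}}

```text
t: 6.17
eef_pos: [463.2, -236.3, 36.0]
tcp_rot: [-3.141, -0.0, 3.127]
ft_force: [-9.3, 0.5, 18.4]
opening: 0.187
grip_force: 30.0
```

```bash
python3 -c "
from h import *
plan(521,-237,36,-np.pi-0.015)
print(state()['moment'])"
```

```text
travel [-0.0579  0.0001 -0.0001] twist 0.0 pos [ 463.2 -236.3   36. ] rot [-3.141 -0.     3.127] j [-0.6   0.61  1.98 -0.    0.56 -2.15] open 0.187 gf 30.0 F [-9.3  0.5 18.4] t 6.17
[ 0.03656659  1.54779907 -0.03129159]
```

Emit:
{"api": "drive_tool", "payload": {"targets": [{"jaw": 0.0, "travel": [-0.004, 0, -0.0005], "twist": 0}, {"jaw": 0.0, "travel": [-0.008, 0, -0.0005], "twist": 0}, {"jaw": 0.0, "travel": [-0.012, 0, -0.0005], "twist": 0}, {"jaw": 0.0, "travel": [-0.016, 0, -0.0005], "twist": 0}, {"jaw": 0.0, "travel": [-0.02, 0, -0.0005], "twist": 0}, {"jaw": 0.0, "travel": [-0.024, 0, -0.0005], "twist": 0}, {"jaw": 0.0, "travel": [-0.028, 0, -0.0005], "twist": 0}, {"jaw": 0.0, "travel": [-0.032, 0, -0.0005], "twist": 0}]}}

```text
t: 6.83
eef_pos: [495.1, -236.7, 36.1]
tcp_rot: [3.141, -0.001, 3.127]
ft_force: [-6.7, 0.6, 11.7]
opening: 0.19
grip_force: 30.0
```

```bash
python3 -c "
from h import *
plan(521,-237,36,-np.pi-0.015)
print(state()['moment'])
c=snap('top','t3');s=snap('scene','s3')
a=cv2.resize(c['frame'][170:290,370:460],None,fx=4.4,fy=4.4,interpolation=cv2.INTER_CUBIC)
b=cv2.resize(s['frame'][225:345,330:450],None,fx=3.3,fy=3.3,interpolation=cv2.INTER_CUBIC)
W=np.zeros((530,800,3),np.uint8);W[:a.shape[0],:a.shape[1]]=a;W[:b.shape[0],400:400+b.shape[1]]=b
cv2.imwrite('pics/z3.png',W[...,::-1])"
```

```text
travel [-0.0259  0.0001  0.    ] twist 0.0 pos [ 495.1 -236.7   36.1] rot [ 3.141e+00 -1.000e-03  3.127e+00] j [-0.57  0.63  1.9  -0.    0.61 -2.12] open 0.19 gf 30.0 F [-6.7  0.6 11.7] t 6.83
[-1.10959881e-04  1.38409869e+00 -2.70100369e-02]
```

View pics/z3.png

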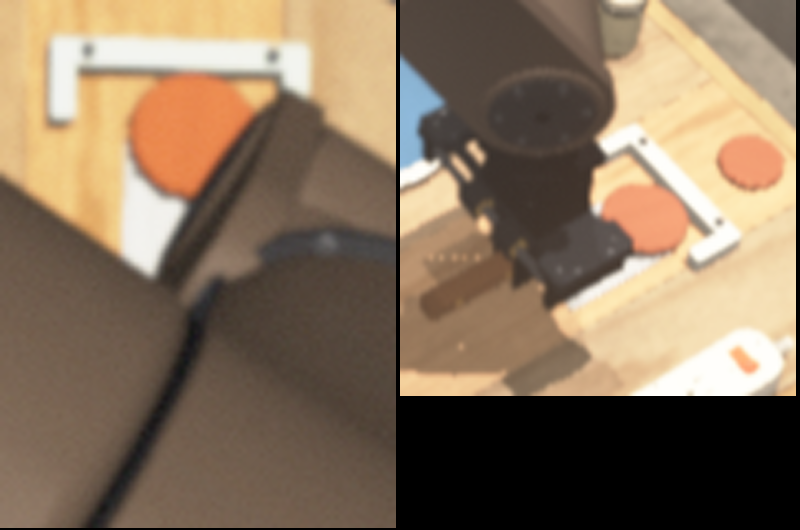

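The disc now rests against the rail and the blade has started under it, with its left corner near crop (125,145). I'll push on.

Emit:
{"api": "drive_tool", "payload": {"targets": [{"jaw": 0.0, "travel": [-0.004, 0, 0], "twist": 0}, {"jaw": 0.0, "travel": [-0.008, 0, 0], "twist": 0}, {"jaw": 0.0, "travel": [-0.012, 0, 0], "twist": 0}, {"jaw": 0.0, "travel": [-0.016, 0, 0], "twist": 0}, {"jaw": 0.0, "travel": [-0.02, 0, 0], "twist": 0}, {"jaw": 0.0, "travel": [-0.024, 0, 0], "twist": 0}, {"jaw": 0.0, "travel": [-0.027, 0, 0], "twist": 0}, {"jaw": 0.0, "travel": [-0.027, 0, 0], "twist": 0}]}}

```text
t: 7.6
eef_pos: [522.7, -237.3, 36.0]
tcp_rot: [-3.141, 0.0, 3.127]
ft_force: [-2.8, 0.3, 7.8]
opening: 0.187
grip_force: 30.0
```

```bash
python3 -c "
from h import *
plan(521,-237,36,-np.pi-0.015)
print(state()['moment'])"
```

```text
travel [ 0.0017  0.0002 -0.    ] twist 0.0 pos [ 522.7 -237.3   36. ] rot [-3.141  0.     3.127] j [-0.54  0.65  1.84 -0.    0.65 -2.1 ] open 0.187 gf 30.0 F [-2.8  0.3  7.8] t 7.6
[0.13555646 0.54112779 0.06378019]
```

Emit:
{"api": "drive_tool", "payload": {"targets": [{"jaw": 0.0, "travel": [0, 0, -0.001], "twist": 0}, {"jaw": 0.0, "travel": [0, 0, -0.003], "twist": 0}, {"jaw": 0.0, "travel": [0, 0, -0.006], "twist": 0}, {"jaw": 0.0, "travel": [0, 0, -0.01], "twist": 0}, {"jaw": 0.0, "travel": [0, 0, -0.015], "twist": 0}, {"jaw": 0.0, "travel": [0, 0, -0.02], "twist": 0}, {"jaw": 0.0, "travel": [0, 0, -0.025], "twist": 0}, {"jaw": 0.0, "travel": [0, 0, -0.03], "twist": 0}]}}

```text
t: 8.27
eef_pos: [522.5, -237.2, 66.0]
tcp_rot: [-3.142, 0.0, 3.127]
ft_force: [0.1, 0.3, -2.5]
opening: 0.187
grip_force: 30.0
```

Emit:
{"api": "drive_tool", "payload": {"targets": [{"jaw": 0.0, "travel": [0, 0, -0.005], "twist": 0}, {"jaw": 0.0, "travel": [0, 0, -0.01], "twist": 0}, {"jaw": 0.0, "travel": [0, 0, -0.015], "twist": 0}, {"jaw": 0.0, "travel": [0, 0, -0.02], "twist": 0}, {"jaw": 0.0, "travel": [0, 0, -0.025], "twist": 0}, {"jaw": 0.0, "travel": [0, 0, -0.029], "twist": 0}, {"jaw": 0.0, "travel": [0, 0, -0.031], "twist": 0}, {"jaw": 0.0, "travel": [0, 0, -0.031], "twist": 0}]}}

```text
t: 8.93
eef_pos: [522.6, -237.3, 96.8]
tcp_rot: [-3.141, 0.001, 3.127]
ft_force: [0.5, 0.2, -2.8]
opening: 0.186
grip_force: 30.0
```

```bash
python3 -c "
from h import *
plan(500,102,100,np.pi/2)
print(state()['moment'])
s=snap('scene','s4')
b=cv2.resize(s['frame'][225:345,330:450],None,fx=4,fy=4,interpolation=cv2.INTER_CUBIC)
cv2.imwrite('pics/z4.png',b[...,::-1])"
```

```text
travel [ 0.0277  0.3389 -0.0033] twist 1.556 pos [ 522.6 -237.3   96.8] rot [-3.141e+00  1.000e-03  3.127e+00] j [-0.54  0.56  1.8   0.    0.77 -2.1 ] open 0.186 gf 30.0 F [ 0.5  0.2 -2.8] t 8.93
[0.03908289 0.2791228  0.01812325]
```

View pics/z4.png

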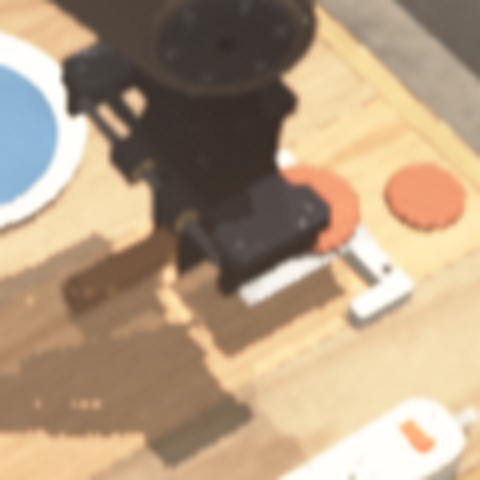

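The disc sits on the blade, lifted clear of the rail. I'm carrying it slowly toward the plate.

Emit:
{"api": "drive_tool", "payload": {"targets": [{"jaw": 0.0, "travel": [0.001, 0.004, 0], "twist": 0}, {"jaw": 0.0, "travel": [0.002, 0.01, 0], "twist": 0}, {"jaw": 0.0, "travel": [0.004, 0.018, 0], "twist": 0}, {"jaw": 0.0, "travel": [0.007, 0.028, 0], "twist": 0}, {"jaw": 0.0, "travel": [0.01, 0.04, 0], "twist": 0}, {"jaw": 0.0, "travel": [0.013, 0.052, 0], "twist": 0}, {"jaw": 0.0, "travel": [0.016, 0.064, 0], "twist": 0}, {"jaw": 0.0, "travel": [0.019, 0.076, 0], "twist": 0}]}}

```text
t: 9.65
eef_pos: [504.2, -159.4, 96.4]
tcp_rot: [3.141, 0.0, 3.127]
ft_force: [-0.0, -0.9, -4.3]
opening: 0.187
grip_force: 30.0
```

Emit:
{"api": "drive_tool", "payload": {"targets": [{"jaw": 0.0, "travel": [0.003, 0.012, 0], "twist": 0.01}, {"jaw": 0.0, "travel": [0.006, 0.024, 0], "twist": 0.03}, {"jaw": 0.0, "travel": [0.009, 0.036, 0], "twist": 0.06}, {"jaw": 0.0, "travel": [0.012, 0.048, 0], "twist": 0.1}, {"jaw": 0.0, "travel": [0.015, 0.06, 0], "twist": 0.15}, {"jaw": 0.0, "travel": [0.018, 0.072, 0], "twist": 0.2}, {"jaw": 0.0, "travel": [0.021, 0.084, 0], "twist": 0.25}, {"jaw": 0.0, "travel": [0.024, 0.096, 0], "twist": 0.3}]}}

```text
t: 10.32
eef_pos: [481.6, -63.2, 96.5]
tcp_rot: [3.141, 0.0, 2.825]
ft_force: [-0.5, 0.3, -3.4]
opening: 0.187
grip_force: 30.0
```

```bash
python3 -c "
from h import *
plan(451,72,97,2.094)
print(state()['moment'])"
```

```text
travel [ 0.0712  0.1189 -0.0005] twist 0.731 pos [481.6 -63.2  96.5] rot [3.141 0.    2.825] j [-0.27  0.47  2.02  0.    0.66 -1.52] open 0.187 gf 30.0 F [-0.5  0.3 -3.4] t 10.32
[0.05594805 0.26054888 0.05043036]
```

Emit:
{"api": "drive_tool", "payload": {"targets": [{"jaw": 0.0, "travel": [0.006, 0.01, 0], "twist": 0.05}, {"jaw": 0.0, "travel": [0.012, 0.02, 0], "twist": 0.11}, {"jaw": 0.0, "travel": [0.018, 0.03, 0], "twist": 0.17}, {"jaw": 0.0, "travel": [0.024, 0.04, 0], "twist": 0.23}, {"jaw": 0.0, "travel": [0.03, 0.05, 0], "twist": 0.29}, {"jaw": 0.0, "travel": [0.036, 0.06, 0], "twist": 0.35}, {"jaw": 0.0, "travel": [0.042, 0.07, 0], "twist": 0.41}, {"jaw": 0.0, "travel": [0.047, 0.079, 0], "twist": 0.46}]}}

```text
t: 10.98
eef_pos: [461.2, 26.4, 96.5]
tcp_rot: [3.141, -0.0, 2.364]
ft_force: [0.0, -0.5, -3.3]
opening: 0.192
grip_force: 30.0
```

```bash
python3 -c "
from h import *
plan(451,72,60,2.094)
print(state()['moment'])"
```

```text
travel [0.0392 0.0253 0.0365] twist 0.27 pos [461.2  26.4  96.5] rot [ 3.141 -0.     2.364] j [-0.09  0.44  2.07  0.    0.63 -0.88] open 0.192 gf 30.0 F [ 0.  -0.5 -3.3] t 10.98
[ 0.12741756  0.19027356 -0.02000667]
```

Finish the carry, pause, then look before lowering.

Emit:
{"api": "drive_tool", "payload": {"targets": [{"jaw": 0.0, "travel": [0.007, 0.005, 0.003], "twist": 0.05}, {"jaw": 0.0, "travel": [0.014, 0.009, 0.008], "twist": 0.1}, {"jaw": 0.0, "travel": [0.021, 0.014, 0.014], "twist": 0.15}, {"jaw": 0.0, "travel": [0.028, 0.018, 0.02], "twist": 0.2}, {"jaw": 0.0, "travel": [0.034, 0.022, 0.026], "twist": 0.24}, {"jaw": 0.0, "travel": [0.038, 0.0245, 0.032], "twist": 0.265}, {"jaw": 0.0, "travel": [0.0392, 0.0253, 0.036], "twist": 0.27}, {"jaw": 0.0, "travel": [0.0392, 0.0253, 0.036], "twist": 0.27}]}}

```text
t: 11.65
eef_pos: [450.9, 71.3, 59.9]
tcp_rot: [-3.141, -0.0, 2.098]
ft_force: [1.1, -0.6, -3.0]
opening: 0.187
grip_force: 30.0
```

```bash
python3 -c "
from h import *
plan(451,72,41,2.094)
print(state()['moment'])
c=snap('top','t5');s=snap('scene','s5')
a=cv2.resize(c['frame'][200:310,240:370],None,fx=3,fy=3,interpolation=cv2.INTER_CUBIC)
b=cv2.resize(s['frame'][190:310,250:380],None,fx=3,fy=3,interpolation=cv2.INTER_CUBIC)
W=np.zeros((360,790,3),np.uint8);W[:a.shape[0],:a.shape[1]]=a;W[:b.shape[0],400:400+b.shape[1]]=b
cv2.imwrite('pics/z5.png',W[...,::-1])"
```

```text
travel [0.0006 0.0004 0.0189] twist 0.004 pos [450.9  71.3  59.9] rot [-3.141 -0.     2.098] j [ 0.01  0.51  2.11  0.    0.52 -0.52] open 0.187 gf 30.0 F [ 1.1 -0.6 -3. ] t 11.65
[0.12045653 0.13636687 0.06666656]
```

View pics/z5.png

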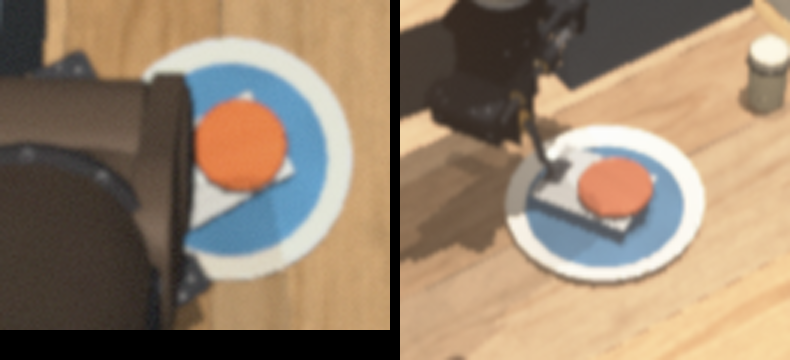

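The blade and disc are over the plate floor, with the disc centred at about top px (320,248). I'll lower it flat onto the floor.

Emit:
{"api": "drive_tool", "payload": {"targets": [{"jaw": 0.0, "travel": [0, 0, 0.005], "twist": 0}, {"jaw": 0.0, "travel": [0, 0, 0.01], "twist": 0}, {"jaw": 0.0, "travel": [0, 0, 0.014], "twist": 0}, {"jaw": 0.0, "travel": [0, 0, 0.017], "twist": 0}, {"jaw": 0.0, "travel": [0, 0, 0.0185], "twist": 0}, {"jaw": 0.0, "travel": [0, 0, 0.019], "twist": 0}, {"jaw": 0.0, "travel": [0, 0, 0.019], "twist": 0}]}}

```text
t: 12.33
eef_pos: [451.5, 70.6, 41.3]
tcp_rot: [-3.141, -0.0, 2.097]
ft_force: [0.0, 0.9, -3.0]
opening: 0.189
grip_force: 30.0
```

```bash
python3 -c "
from h import *
plan(411,141,150,2.094)
print(state()['moment'])"
```

```text
travel [ 0.0812  0.0003 -0.1087] twist 0.003 pos [451.5  70.6  41.3] rot [-3.141 -0.     2.097] j [ 0.01  0.54  2.13  0.    0.47 -0.52] open 0.189 gf 30.0 F [ 0.   0.9 -3. ] t 12.33
[0.18087117 0.09509661 0.00230958]
```

Emit:
{"api": "drive_tool", "payload": {"targets": [{"jaw": 0.0, "travel": [0, 0, 0.0004], "twist": 0}, {"jaw": 0.0, "travel": [0, 0, 0.0008], "twist": 0}, {"jaw": 0.0, "travel": [0, 0, 0.001], "twist": 0}, {"jaw": 0.0, "travel": [0, 0, 0.001], "twist": 0}]}}

```text
t: 12.67
eef_pos: [451.6, 70.7, 41.0]
tcp_rot: [3.141, 0.0, 2.097]
ft_force: [-2.0, 1.2, 7.4]
opening: 0.187
grip_force: 30.0
```

Emit:
{"api": "drive_tool", "payload": {"targets": [{"jaw": 0.19, "travel": [0, 0, 0], "twist": 0}, {"jaw": 0.21, "travel": [0, 0, 0], "twist": 0}, {"jaw": 0.26, "travel": [0, 0, 0], "twist": 0}, {"jaw": 0.35, "travel": [0, 0, 0], "twist": 0}, {"jaw": 0.45, "travel": [0, 0, 0], "twist": 0}, {"jaw": 0.5, "travel": [0, 0, 0], "twist": 0}]}}

```text
t: 13.17
eef_pos: [451.6, 70.6, 40.4]
tcp_rot: [3.141, 0.0, 2.097]
ft_force: [-0.4, 0.3, -0.3]
opening: 0.41
grip_force: 0.0
```

```bash
python3 -c "
from h import *
plan(411,141,60,2.094)
print(state()['moment'])"
```

```text
travel [ 0.0813  0.0003 -0.0196] twist 0.003 pos [451.6  70.6  40.4] rot [3.141 0.    2.097] j [ 0.01  0.55  2.13  0.    0.47 -0.52] open 0.41 gf 0.0 F [-0.4  0.3 -0.3] t 13.17
[-0.01713281  0.00298472 -0.02470676]
```

Emit:
{"api": "drive_tool", "payload": {"targets": [{"jaw": 0.45, "travel": [0.02, 0, -0.005], "twist": 0}, {"jaw": 0.45, "travel": [0.045, 0, -0.01], "twist": 0}, {"jaw": 0.45, "travel": [0.07, 0, -0.015], "twist": 0}, {"jaw": 0.45, "travel": [0.086, 0, -0.0196], "twist": 0}, {"jaw": 0.45, "travel": [0.086, 0, -0.0196], "twist": 0}, {"jaw": 0.3, "travel": [0.086, 0, -0.0196], "twist": 0}, {"jaw": 0.15, "travel": [0.086, 0, -0.0196], "twist": 0}, {"jaw": 0.0, "travel": [0.086, 0, -0.0196], "twist": 0}]}}

```text
t: 13.83
eef_pos: [408.8, 144.4, 59.7]
tcp_rot: [3.142, -0.0, 2.096]
ft_force: [0.6, 0.2, -0.1]
opening: 0.293
grip_force: 0.0
```

Emit:
{"api": "drive_tool", "payload": {"targets": [{"jaw": 0.0, "travel": [0, 0, 0], "twist": 0}, {"jaw": 0.0, "travel": [0, 0, 0], "twist": 0}, {"jaw": 0.0, "travel": [0, 0, 0], "twist": 0}, {"jaw": 0.0, "travel": [0, 0, 0], "twist": 0}]}}

```text
t: 14.17
eef_pos: [408.4, 144.7, 59.8]
tcp_rot: [-3.142, -0.0, 2.096]
ft_force: [0.6, -2.3, -0.9]
opening: 0.19
grip_force: 30.0
```

```bash
python3 -c "
from h import *
plan(411,141,60,2.094)
print(state()['moment'])"
```

```text
travel [-0.0045  0.0004 -0.0002] twist 0.002 pos [408.4 144.7  59.8] rot [-3.142 -0.     2.096] j [ 0.19  0.49  2.17  0.    0.49 -0.34] open 0.19 gf 30.0 F [ 0.6 -2.3 -0.9] t 14.17
[-0.19757737 -0.01470421 -0.03927842]
```

Emit:
{"api": "drive_tool", "payload": {"targets": [{"jaw": 0.0, "travel": [-0.0005, 0, -0.002], "twist": 0}, {"jaw": 0.0, "travel": [-0.001, 0, -0.005], "twist": 0}, {"jaw": 0.0, "travel": [-0.003, 0, -0.009], "twist": 0}, {"jaw": 0.0, "travel": [-0.004, 0, -0.013], "twist": 0}, {"jaw": 0.0, "travel": [-0.005, 0, -0.017], "twist": 0}, {"jaw": 0.0, "travel": [-0.006, 0, -0.021], "twist": 0}, {"jaw": 0.0, "travel": [-0.008, 0, -0.025], "twist": 0}, {"jaw": 0.0, "travel": [-0.009, 0, -0.029], "twist": 0}]}}

```text
t: 14.83
eef_pos: [413.0, 137.0, 89.5]
tcp_rot: [3.141, 0.0, 2.097]
ft_force: [-0.1, -0.1, -1.7]
opening: 0.186
grip_force: 30.0
```

```bash
python3 -c "
from h import *
plan(411,141,60,2.094)
print(state()['moment'])
c=snap('top','t6');s=snap('scene','s6')
a=cv2.resize(c['frame'][200:310,240:370],None,fx=3,fy=3,interpolation=cv2.INTER_CUBIC)
b=cv2.resize(s['frame'][190:310,240:370],None,fx=3,fy=3,interpolation=cv2.INTER_CUBIC)
W=np.zeros((360,790,3),np.uint8);W[:a.shape[0],:a.shape[1]]=a;W[:b.shape[0],400:400+b.shape[1]]=b
cv2.imwrite('pics/z6.png',W[...,::-1])"
```

```text
travel [0.0044 0.0003 0.0295] twist 0.003 pos [413.  137.   89.5] rot [3.141 0.    2.097] j [ 0.17  0.43  2.14  0.    0.57 -0.36] open 0.186 gf 30.0 F [-0.1 -0.1 -1.7] t 14.83
[ 0.04820659  0.09223339 -0.01904666]
```

View pics/z6.png

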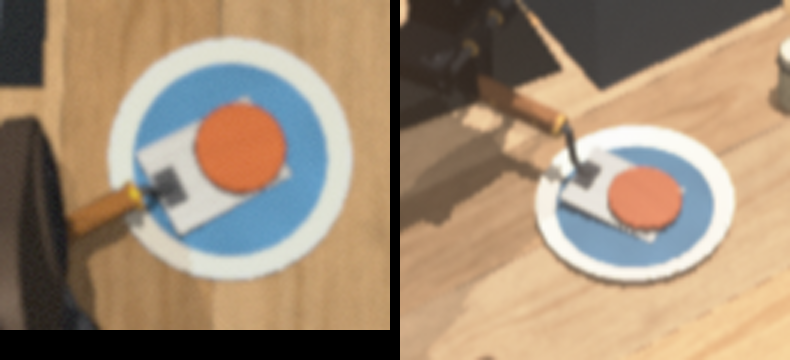

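The lifter pivots on its nose as hoped: the handle rises while the disc stays on the blade at crop (240,148). I'll keep tilting.

Emit:
{"api": "drive_tool", "payload": {"targets": [{"jaw": 0.0, "travel": [-0.002, 0, -0.004], "twist": 0}, {"jaw": 0.0, "travel": [-0.004, 0, -0.008], "twist": 0}, {"jaw": 0.0, "travel": [-0.006, 0, -0.012], "twist": 0}, {"jaw": 0.0, "travel": [-0.008, 0, -0.016], "twist": 0}, {"jaw": 0.0, "travel": [-0.01, 0, -0.02], "twist": 0}, {"jaw": 0.0, "travel": [-0.012, 0, -0.024], "twist": 0}, {"jaw": 0.0, "travel": [-0.014, 0, -0.028], "twist": 0}]}}

```text
t: 15.52
eef_pos: [420.0, 124.8, 117.4]
tcp_rot: [3.141, 0.0, 2.097]
ft_force: [0.5, 0.1, -1.4]
opening: 0.186
grip_force: 30.0
```

Emit:
{"api": "drive_tool", "payload": {"targets": [{"jaw": 0.0, "travel": [-0.002, 0, -0.003], "twist": 0}, {"jaw": 0.0, "travel": [-0.004, 0, -0.006], "twist": 0}, {"jaw": 0.0, "travel": [-0.006, 0, -0.009], "twist": 0}, {"jaw": 0.0, "travel": [-0.008, 0, -0.012], "twist": 0}, {"jaw": 0.0, "travel": [-0.01, 0, -0.015], "twist": 0}, {"jaw": 0.0, "travel": [-0.012, 0, -0.018], "twist": 0}, {"jaw": 0.0, "travel": [-0.013, 0, -0.019], "twist": 0}]}}

```text
t: 16.1
eef_pos: [426.6, 113.7, 136.4]
tcp_rot: [3.141, 0.0, 2.097]
ft_force: [-1.1, 0.1, -1.7]
opening: 0.182
grip_force: 30.0
```

```bash
python3 -c "
from h import *
plan(411,141,60,2.094)
print(state()['moment'])
c=snap('top','t7');s=snap('scene','s7')
a=cv2.resize(c['frame'][200:310,240:370],None,fx=3,fy=3,interpolation=cv2.INTER_CUBIC)
b=cv2.resize(s['frame'][190:310,240:370],None,fx=3,fy=3,interpolation=cv2.INTER_CUBIC)
W=np.zeros((360,790,3),np.uint8);W[:a.shape[0],:a.shape[1]]=a;W[:b.shape[0],400:400+b.shape[1]]=b
cv2.imwrite('pics/z7.png',W[...,::-1])"
```

```text
travel [0.0315 0.0002 0.0764] twist 0.003 pos [426.6 113.7 136.4] rot [3.141 0.    2.097] j [ 0.11  0.35  2.08  0.    0.71 -0.42] open 0.182 gf 30.0 F [-1.1  0.1 -1.7] t 16.1
[ 0.26414503  0.2856447  -0.02202565]
```

View pics/z7.png

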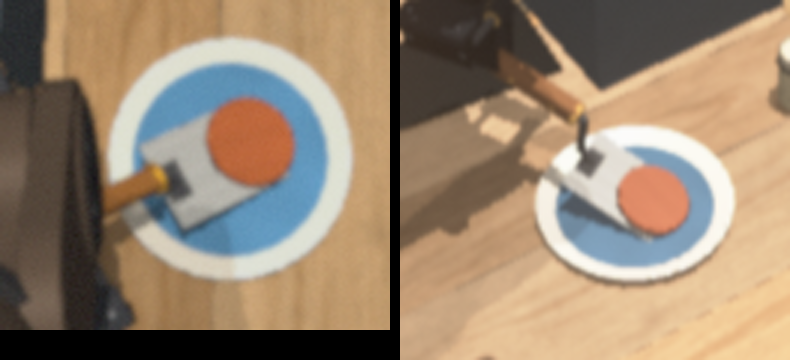

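Now the disc has slid forward off the nose edge, to about crop (251,142), with its front on the floor. That was my tenth picture, so I'll use numbers only from here. Next I tilt a little more, then withdraw.

Emit:
{"api": "drive_tool", "payload": {"targets": [{"jaw": 0.0, "travel": [-0.002, 0, -0.003], "twist": 0}, {"jaw": 0.0, "travel": [-0.004, 0, -0.006], "twist": 0}, {"jaw": 0.0, "travel": [-0.006, 0, -0.009], "twist": 0}, {"jaw": 0.0, "travel": [-0.008, 0, -0.012], "twist": 0}, {"jaw": 0.0, "travel": [-0.01, 0, -0.014], "twist": 0}, {"jaw": 0.0, "travel": [-0.011, 0, -0.015], "twist": 0}, {"jaw": 0.0, "travel": [-0.011, 0, -0.015], "twist": 0}]}}

```text
t: 16.78
eef_pos: [432.1, 104.2, 151.2]
tcp_rot: [3.141, 0.0, 2.097]
ft_force: [-1.4, 0.6, -0.9]
opening: 0.183
grip_force: 30.0
```

```bash
cat >> h.py <<'E'
def see(tag):
    c=snap("top",tag); s=snap("scene",tag+"s"); out={}
    for n,k,roi in(("top",c,(275,360,210,295)),("scene",s,(280,360,225,290))):
        u0,u1,v0,v1=roi; h=cv2.cvtColor(k["frame"],cv2.COLOR_RGB2HSV)[v0:v1,u0:u1].astype(int)
        m=(((h[...,0]<12)|(h[...,0]>175))&(h[...,1]>130)&(h[...,2]>90)).astype(np.uint8)
        q=max(cv2.findContours(m,cv2.RETR_EXTERNAL,cv2.CHAIN_APPROX_NONE)[0],key=cv2.contourArea)+[u0,v0]
        p=np.array([px2w(k,*x[0],17)[:2] for x in q],np.float32); e=cv2.fitEllipse(p)
        print(n,"disc area",cv2.contourArea(q),"ctr@z17",np.round(e[0],1),"axes",np.round(e[1],1),"ang",round(e[2]))
        b=((h[...,1]<60)&(h[...,2]>110)).astype(np.uint8)
E
python3 -c "
from h import *
plan(411,141,60,2.094)
see('a1')"
```

```text
travel [0.0424 0.0002 0.0912] twist 0.003 pos [432.1 104.2 151.2] rot [3.141 0.    2.097] j [ 0.09  0.33  2.06  0.    0.75 -0.44] open 0.183 gf 30.0 F [-1.4  0.6 -0.9] t 16.78
top disc area 546.5 ctr@z17 [510.2 -25.3] axes [57.4 66.4] ang 134
scene disc area 311.5 ctr@z17 [510.5 -24.1] axes [56.1 74.7] ang 167
```

Emit:
{"api": "drive_tool", "payload": {"targets": [{"jaw": 0.0, "travel": [0.003, 0, 0], "twist": 0}, {"jaw": 0.0, "travel": [0.007, 0, 0], "twist": 0}, {"jaw": 0.0, "travel": [0.011, 0, 0], "twist": 0}, {"jaw": 0.0, "travel": [0.015, 0, 0], "twist": 0}, {"jaw": 0.0, "travel": [0.019, 0, 0], "twist": 0}, {"jaw": 0.0, "travel": [0.023, 0, 0], "twist": 0}, {"jaw": 0.0, "travel": [0.027, 0, 0], "twist": 0}, {"jaw": 0.0, "travel": [0.031, 0, 0], "twist": 0}]}}

```text
t: 17.55
eef_pos: [416.1, 131.6, 151.0]
tcp_rot: [3.141, -0.0, 2.097]
ft_force: [0.5, 0.4, -2.1]
opening: 0.182
grip_force: 30.0
```

```bash
python3 -c "
from h import *
plan(411,141,60,2.094)
see('a2')
h=cv2.cvtColor(load('a2')['frame'],cv2.COLOR_RGB2HSV)
for v in range(228,270,3): print(v,' '.join('%3d,%3d,%3d'%tuple(h[v,u]) for u in range(290,346,5)))"
```

```text
travel [0.0107 0.0003 0.091 ] twist 0.003 pos [416.1 131.6 151. ] rot [ 3.141 -0.     2.097] j [ 0.15  0.32  2.08  0.    0.75 -0.37] open 0.182 gf 30.0 F [ 0.5  0.4 -2.1] t 17.55
top disc area 604.0 ctr@z17 [507.3 -22.2] axes [63.8 66. ] ang 133
scene disc area 298.5 ctr@z17 [505.6 -26.1] axes [60.3 66.2] ang 0
228  32, 17,223  92, 23,197 102,122,184 102,124,181 102,123,180 102,123,182 102,120,181 103,124,181 102,125,183 102,105,189  32, 17,221  30, 15,223
231  35, 14,220 103,118,183 102,123,183 102,123,181 102,125,181 102,123,180 103,105,175 103,111,181 102,124,185 102,127,189 100, 50,199  34, 18,223
234  99, 41,194 102,124,181 103,124,181 102,126,180 102,121,181 158, 33,139   9,150,196   7,128,184 106, 74,165 102,122,188 102,121,186  32, 15,221
237 102,113,180 102,123,180 102,121,183 102,123,182 109, 65,156  10,175,206  10,178,209  10,176,210   9,159,201 103,116,184 102,123,185  92, 22,201
240 102,122,180 102,123,182 103,119,182 103, 56,177   9,144,191  10,174,211  10,176,213  10,174,211  10,178,211 174, 42,157 102,125,184 103, 98,188
243 102,121,179 103,112,180  99, 21,172  23, 17
[... 584 characters left out ...]
  22, 16,179   9,145,178  10,177,212  10,176,213  10,173,212  10,178,211   2, 84,157 102,121,189 102,123,187
258  23, 17,176  19, 16,180  25, 16,180  19, 16,179  16, 30,162  10,171,204  10,177,208  10,175,211  10,174,205 104,105,170 102,125,190 102,127,193
261  19, 16,177  22, 16,180  19, 16,179  25, 16,176  24, 14,178   9, 74,152  10,171,188   9,169,186 167, 43,120 102,123,185 102,126,190 102,124,193
264  21, 16,164  21, 14,178  19, 20,178  27, 14,179  22, 15,182  20, 17,176  18, 24,161 104,100,140 102,123,181 103,123,188 103,124,189 102,116,196
267  23,  9,109  22, 16,178  23, 17,180  24, 14,180  21, 14,178  23, 12,174 102, 28,163 103,124,185 102,123,185 102,123,184 103,124,187 101, 68,200
```

Emit:
{"api": "drive_tool", "payload": {"targets": [{"jaw": 0.0, "travel": [0.004, 0, 0], "twist": 0}, {"jaw": 0.0, "travel": [0.008, 0, 0], "twist": 0}, {"jaw": 0.0, "travel": [0.012, 0, 0], "twist": 0}, {"jaw": 0.0, "travel": [0.016, 0, 0], "twist": 0}, {"jaw": 0.0, "travel": [0.02, 0, 0], "twist": 0}, {"jaw": 0.0, "travel": [0.024, 0, 0], "twist": 0}, {"jaw": 0.0, "travel": [0.028, 0, 0], "twist": 0}, {"jaw": 0.0, "travel": [0.032, 0, 0], "twist": 0}]}}

```text
t: 18.32
eef_pos: [400.0, 159.2, 151.0]
tcp_rot: [3.142, -0.0, 2.097]
ft_force: [0.1, -0.4, -2.0]
opening: 0.185
grip_force: 30.0
```

```bash
python3 -c "
from h import *
plan(411,141,60,2.094)
see('a3')
h=cv2.cvtColor(load('a3')['frame'],cv2.COLOR_RGB2HSV)
for v in range(234,270,3): print(v,''.join('B' if p[1]>90 and 95<p[0]<110 else 'D' if p[1]>110 else 'w' if p[2]>130 and p[1]<60 else '.' for p in h[v,280:350]))"
```

```text
travel [-0.0212  0.0003  0.091 ] twist 0.003 pos [400.  159.2 151. ] rot [ 3.142 -0.     2.097] j [ 0.22  0.31  2.09  0.    0.74 -0.3 ] open 0.185 gf 30.0 F [ 0.1 -0.4 -2. ] t 18.32
top disc area 602.5 ctr@z17 [506.5 -21.3] axes [64.4 65. ] ang 84
scene disc area 285.0 ctr@z17 [503.7 -27.6] axes [60.7 62.6] ang 59
234 wwwwwwwwwww.BBBBBBBBBBBBBBBBBBBBBB.ww..DDDDDD..ww.BBBBBBBBBBBB.wwwwwww
237 wwwwwwwww.BBBBBBBBBBBBBBBBBBBB.w.DDDDDDDDDDDDDDDDDDDwwBBBBBBBBBB.wwwww
240 wwwwwww.BBBBBBBBBBBBBBBBBBBBw.DDDDDDDDDDDDDDDDDDDDDDDD.wBBBBBBBBBBwwww
243 wwwwww.BBBBBBBBBBBBBBBBBBBBw.DDDDDDDDDDDDDDDDDDDDDDDDDDDw.BBBBBBBBBwww
246 wwwww.BBBBBBB.wwww.BBBBBBB..DDDDDDDDDDDDDDDDDDDDDDDDDDDDDwBBBBBBBBBBww
249 wwwww...wwwwwwwwwwww.BBBBBw.DDDDDDDDDDDDDDDDDDDDDDDDDDDDDwBBBBBBBBBB.w
252 wwwwwwwwwwwwwwwwwwwwwwBBBB.wDDDDDDDDDDDDDDDDDDDDDDDDDDDD..BBBBBBBBBB.w
255 wwwwwwwwwwwwwwwwwwwwwww.BBB.wDDDDDDDDDDDDDDDDDDDDDDDDDD..BBBBBBBBBBB.w
258 wwwwwwwwwwwwwwwwwwwwwwwww.BBB..DDDDDDDDDDDDDDDDDDDDDD.wBBBBBBBBBBBBBww
261 wwwwwwwwwwwwwwwwwwwwwwwwwwwBBBBB...DDDDDDDDDDDDDD..wBBBBBBBBBBBBBBB.ww
264 wwwwwwwwwwwwwwwwwwwwwwwwwwww.BBBBBBBBBB..wwww.BBBBBBBBBBBBBBBBBBBB.www
267 wwwwwwwwwwwwwwwwwwwwwwwwwwwwww.BBBBBBBBBBBBBBBBBBBBBBBBBBBBBBBBBB.wwww
```

The disc lies round and flat, with a blue gap between it and the blade. I'm raising the lifter clear and checking that both stay put.

Emit:
{"api": "drive_tool", "payload": {"targets": [{"jaw": 0.0, "travel": [0, 0, -0.005], "twist": 0}, {"jaw": 0.0, "travel": [0, 0, -0.013], "twist": 0}, {"jaw": 0.0, "travel": [0, 0, -0.023], "twist": 0}, {"jaw": 0.0, "travel": [0, 0, -0.035], "twist": 0}, {"jaw": 0.0, "travel": [0, 0, -0.047], "twist": 0}, {"jaw": 0.0, "travel": [0, 0, -0.055], "twist": 0}, {"jaw": 0.0, "travel": [0, 0, -0.06], "twist": 0}, {"jaw": 0.0, "travel": [0, 0, -0.06], "twist": 0}]}}

```text
t: 19.08
eef_pos: [400.7, 158.8, 212.1]
tcp_rot: [3.14, 0.001, 2.097]
ft_force: [-0.0, 0.2, -1.8]
opening: 0.184
grip_force: 30.0
```

```bash
python3 -c "
from h import *
plan(363.5,264,205,3.045)
see('a4'); print(state()['moment'])
# where is lifter nose: grey/white blob vs background difference to t0 in scene and top
for n,o in(('a4','top0'),('a4s','scene0')):
  k=load(n); f=k['frame'];h=cv2.cvtColor(f,cv2.COLOR_RGB2HSV).astype(int)
  d=np.abs(f.astype(int)-load(o)['frame']).sum(2)
  m=((h[...,1]<45)&(h[...,2]>120)&(d>60)).astype(np.uint8)
  q=max(cv2.findContours(m,cv2.RETR_EXTERNAL,cv2.CHAIN_APPROX_NONE)[0],key=cv2.contourArea)
  r=cv2.minAreaRect(q); print(n,cv2.contourArea(q),cv2.boxPoints(r).round(1).tolist())"
```

```text
travel [0.1096 0.0207 0.007 ] twist -0.948 pos [400.7 158.8 212.1] rot [3.140e+00 1.000e-03 2.097e+00] j [ 0.22  0.22  2.01  0.    0.91 -0.3 ] open 0.184 gf 30.0 F [-0.   0.2 -1.8] t 19.08
top disc area 603.5 ctr@z17 [506.5 -21.3] axes [64.4 65.2] ang 108
scene disc area 286.0 ctr@z17 [503.8 -27.4] axes [60.6 62.9] ang 57
[0.07803815 0.13931174 0.03849965]
a4 1930.0 [[472.20001220703125, 202.3000030517578], [491.3999938964844, 201.5], [496.1000061035156, 314.70001220703125], [476.8999938964844, 315.5]]
a4s 691.5 [[261.79998779296875, 238.6999969482422], [284.6000061035156, 209.6999969482422], [313.6000061035156, 232.5], [290.79998779296875, 261.5]]
```

```bash
python3 -c "
from h import *
s=load('a4s');d=np.array([.503,-.864,0]);lat=np.array([.864,.503,0]);P=np.array([400.7,158.8,217])
for th in (20,25,30,35,40,45,50):
  t=np.radians(th); out=[]
  for l in(-36,36):
    # nose underside relative to pad (218,-61) rotated nose-down
    x=218*np.cos(t)-61*np.sin(t); z=-218*np.sin(t)-61*np.cos(t)
    out+=[np.round(w2px(s,P+d*x+lat*l+[0,0,z])).tolist()]
  print(th,round(x),round(z),out)
f=s['frame'];h=cv2.cvtColor(f,cv2.COLOR_RGB2HSV)
for v in range(205,275,4): print(v,''.join('w' if p[2]>120 and p[1]<45 else 'B' if p[1]>90 and 95<p[0]<110 else 'D' if p[0]<12 and p[1]>110 else '.' for p in h[v,250:345]))"
```

```text
20 184 -132 [[308.0, 246.0], [320.0, 229.0]]
25 172 -147 [[304.0, 248.0], [316.0, 231.0]]
30 158 -162 [[300.0, 250.0], [312.0, 233.0]]
35 144 -175 [[296.0, 251.0], [308.0, 234.0]]
40 128 -187 [[291.0, 252.0], [303.0, 235.0]]
45 111 -197 [[286.0, 253.0], [298.0, 236.0]]
50 93 -206 [[281.0, 253.0], [293.0, 236.0]]
205 ...............................................................................................
209 ...............................................................................................
213 ................................wwwwwww........................................................
217 .................................wwwwwwwwww....................................................
221 ...................................wwwwwwwwwwwww...............................................
225 ........................wwwwwww.wwwwwwwwwwwwwwwwwwwww..........................................
229 .........................wwwwwwwwwwwwwwwwwwwwwwwwwwwwwwwww.....................................
233 ..............................wwwwwwwwwwwwwwwwwwwwwwwwwwwwwwwwwwwwwwwwwwwwwwwwww..
[... 313 characters left out ...]

249 ......................................wwwwwww....ww..............ww..DDDDDDDDD..ww.........wwww
253 ....................................wwwwwww..................w.DDDDDDDDDDDDDDDDDDDDD.w.......ww
257 ...................................wwwwwww..................w.DDDDDDDDDDDDDDDDDDDDDDD.w.......w
261 ....................................wwwwwww...................DDDDDDDDDDDDDDDDDDDDDDDw........w
265 ....................................wwwwwwww.....................DDDDDDDDDDDDDDDD............ww
269 ......................................wwwwwwww............................................wwwww
273 .........................................wwwwwwwww....................................wwwwwwww.
```

Emit:
{"api": "drive_tool", "payload": {"targets": [{"jaw": 0.0, "travel": [0.007, 0.002, 0], "twist": 0}, {"jaw": 0.0, "travel": [0.021, 0.006, 0], "twist": 0}, {"jaw": 0.0, "travel": [0.039, 0.01, 0], "twist": -0.02}, {"jaw": 0.0, "travel": [0.057, 0.015, 0], "twist": -0.06}, {"jaw": 0.0, "travel": [0.075, 0.02, 0], "twist": -0.12}, {"jaw": 0.0, "travel": [0.091, 0.024, 0], "twist": -0.19}, {"jaw": 0.0, "travel": [0.101, 0.0265, 0], "twist": -0.26}, {"jaw": 0.0, "travel": [0.1045, 0.0276, 0], "twist": -0.33}]}}

```text
t: 19.85
eef_pos: [370.8, 264.6, 210.3]
tcp_rot: [-3.141, -0.001, 2.431]
ft_force: [-1.3, 0.0, -2.2]
opening: 0.185
grip_force: 30.0
```

Emit:
{"api": "drive_tool", "payload": {"targets": [{"jaw": 0.0, "travel": [0, 0, 0], "twist": -0.08}, {"jaw": 0.0, "travel": [0, 0, 0], "twist": -0.16}, {"jaw": 0.0, "travel": [0, 0, 0], "twist": -0.25}, {"jaw": 0.0, "travel": [0, 0, 0], "twist": -0.34}, {"jaw": 0.0, "travel": [0, 0, 0], "twist": -0.43}, {"jaw": 0.0, "travel": [0, 0, 0], "twist": -0.52}, {"jaw": 0.0, "travel": [0, 0, 0], "twist": -0.58}, {"jaw": 0.0, "travel": [0, 0, 0], "twist": -0.618}]}}

```text
t: 20.52
eef_pos: [371.2, 263.3, 210.3]
tcp_rot: [-3.141, -0.001, 3.048]
ft_force: [-0.2, -0.2, -3.1]
opening: 0.19
grip_force: 30.0
```

```bash
python3 -c "
from h import *
plan(372,263,165,3.045); print(state()['moment'])
snap('top','a5');s=snap('scene','a5s');d=np.array([.995,-.097,0]);lat=np.array([.097,.995,0]);P=state()['eef_pos']+[0,0,5]
for th in (20,25,30,35,40,45):
  t=np.radians(th); out=[]
  for l in(-36,36):
    x=218*np.cos(t)-61*np.sin(t); z=-218*np.sin(t)-61*np.cos(t)
    out+=[np.round(w2px(s,P+d*x+lat*l+[0,0,z])).tolist()]
  print(th,round(x),round(z),out)
f=s['frame'];h=cv2.cvtColor(f,cv2.COLOR_RGB2HSV)
for v in range(160,232,3): print(v,''.join('w' if p[2]>100 and p[1]<40 else 'k' if p[2]<60 else '.' for p in h[v,225:325]))"
```

```text
travel [-0.0009 -0.0002  0.0453] twist 0.003 pos [371.2 263.3 210.3] rot [-3.141e+00 -1.000e-03  3.048e+00] j [ 0.47  0.26  1.96  0.    0.93 -1.01] open 0.19 gf 30.0 F [-0.2 -0.2 -3.1] t 20.52
[-0.01118558  0.22683738 -0.02913094]
20 184 -132 [[293.0, 187.0], [283.0, 173.0]]
25 172 -147 [[290.0, 192.0], [280.0, 178.0]]
30 158 -162 [[286.0, 197.0], [276.0, 183.0]]
35 144 -175 [[282.0, 201.0], [272.0, 187.0]]
40 128 -187 [[278.0, 206.0], [268.0, 192.0]]
45 111 -197 [[273.0, 210.0], [264.0, 196.0]]
160 kkkkkkk................................................................wwwwwwwwwwwwwwwwwwwwwwwwwwwww
163 kkkkk.....................................................................wwwwwwwwwwwwwwwwwwwww.....
166 kkkkk.......................................................................wwwwwwwwwwww............
169 k.............................................................................www...................
172 ....................................................................................................
175 ......................................................................
[... 1220 characters left out ...]
kkkkkkkkkkkkkkkkkkkkkkkk..............................................
214 kkkkkk..........................kkkkkkkkkkkk........................................................
217 .kkkkkkkk...kkkk.................k..................................................................
220 .......k....kkk.....................................................................................
223 kk.kkkkkkkkkk.......................................................................................
226 .k.kkkk.kkkk........................................................................................
229 kkkkkkkkkkk.k.......................................................................................
```

Emit:
{"api": "drive_tool", "payload": {"targets": [{"jaw": 0.0, "travel": [0, 0, 0.008], "twist": 0.003}, {"jaw": 0.0, "travel": [0, 0, 0.018], "twist": 0.003}, {"jaw": 0.0, "travel": [0, 0, 0.028], "twist": 0.003}, {"jaw": 0.0, "travel": [0, 0, 0.036], "twist": 0.003}, {"jaw": 0.0, "travel": [0, 0, 0.042], "twist": 0.003}, {"jaw": 0.0, "travel": [0, 0, 0.045], "twist": 0.003}, {"jaw": 0.0, "travel": [0, 0, 0.045], "twist": 0.003}]}}

```text
t: 21.2
eef_pos: [371.5, 263.0, 165.3]
tcp_rot: [-3.141, -0.001, 3.041]
ft_force: [0.2, 0.2, -2.7]
opening: 0.189
grip_force: 30.0
```

Emit:
{"api": "drive_tool", "payload": {"targets": [{"jaw": 0.0, "travel": [0, 0, 0.002], "twist": 0}, {"jaw": 0.0, "travel": [0.001, 0, 0.004], "twist": 0}, {"jaw": 0.0, "travel": [0.002, 0, 0.006], "twist": 0}, {"jaw": 0.0, "travel": [0.003, 0, 0.008], "twist": 0}, {"jaw": 0.0, "travel": [0.004, 0, 0.01], "twist": 0}, {"jaw": 0.0, "travel": [0.004, 0, 0.01], "twist": 0}]}}

```text
t: 21.7
eef_pos: [367.4, 263.4, 155.7]
tcp_rot: [-3.141, -0.0, 3.042]
ft_force: [0.3, -0.6, -2.0]
opening: 0.187
grip_force: 30.0
```

```bash
python3 -c "
from h import *
plan(312.5,268.8,58,3.045); print(state()['moment'])"
```

```text
travel [ 0.0551 -0.0001  0.0977] twist -0.003 pos [367.4 263.4 155.7] rot [-3.141 -0.     3.042] j [ 0.48  0.33  2.04  0.    0.77 -1.  ] open 0.187 gf 30.0 F [ 0.3 -0.6 -2. ] t 21.7
[-0.00034559  0.19594339  0.00933692]
```

Emit:
{"api": "drive_tool", "payload": {"targets": [{"jaw": 0.0, "travel": [0, 0, 0.002], "twist": 0}, {"jaw": 0.0, "travel": [0, 0, 0.004], "twist": 0}, {"jaw": 0.0, "travel": [0.001, 0, 0.006], "twist": 0}, {"jaw": 0.0, "travel": [0.002, 0, 0.008], "twist": 0}, {"jaw": 0.0, "travel": [0.002, 0, 0.008], "twist": 0}]}}

```text
t: 22.12
eef_pos: [365.6, 263.6, 147.7]
tcp_rot: [-3.142, -0.0, 3.042]
ft_force: [-0.5, -0.0, -0.2]
opening: 0.182
grip_force: 30.0
```

```bash
python3 -c "
from h import *
plan(312.5,268.8,58,3.045); print(state()['moment'])"
```

```text
travel [ 0.0533 -0.0001  0.0897] twist -0.003 pos [365.6 263.6 147.7] rot [-3.142 -0.     3.042] j [ 0.48  0.34  2.05  0.    0.75 -0.99] open 0.182 gf 30.0 F [-0.5 -0.  -0.2] t 22.12
[ 0.06455333 -0.07257477  0.02303072]
```

Emit:
{"api": "drive_tool", "payload": {"targets": [{"jaw": 0.0, "travel": [0.004, 0, 0.005], "twist": 0}, {"jaw": 0.0, "travel": [0.008, 0, 0.01], "twist": 0}, {"jaw": 0.0, "travel": [0.012, 0, 0.015], "twist": 0}, {"jaw": 0.0, "travel": [0.016, 0, 0.02], "twist": 0}, {"jaw": 0.0, "travel": [0.02, 0, 0.025], "twist": 0}, {"jaw": 0.0, "travel": [0.023, 0, 0.03], "twist": 0}, {"jaw": 0.0, "travel": [0.026, 0, 0.035], "twist": 0}, {"jaw": 0.0, "travel": [0.029, 0, 0.04], "twist": 0}]}}

```text
t: 22.78
eef_pos: [336.4, 266.5, 107.4]
tcp_rot: [-3.141, -0.0, 3.042]
ft_force: [-1.5, -0.0, 1.0]
opening: 0.182
grip_force: 30.0
```

Emit:
{"api": "drive_tool", "payload": {"targets": [{"jaw": 0.0, "travel": [0.003, 0, 0.006], "twist": 0}, {"jaw": 0.0, "travel": [0.007, 0, 0.012], "twist": 0}, {"jaw": 0.0, "travel": [0.01, 0, 0.018], "twist": 0}, {"jaw": 0.0, "travel": [0.013, 0, 0.024], "twist": 0}, {"jaw": 0.0, "travel": [0.015, 0, 0.03], "twist": 0}, {"jaw": 0.0, "travel": [0.017, 0, 0.036], "twist": 0}, {"jaw": 0.0, "travel": [0.019, 0, 0.041], "twist": 0}, {"jaw": 0.0, "travel": [0.02, 0, 0.043], "twist": 0}]}}

```text
t: 23.45
eef_pos: [316.7, 268.5, 64.2]
tcp_rot: [-3.141, -0.0, 3.042]
ft_force: [1.2, -0.6, -0.8]
opening: 0.184
grip_force: 30.0
```

```bash
python3 -c "
from h import *
plan(312.5,268.8,58,3.045); print(state()['moment'])
c=snap('top','a6');h=cv2.cvtColor(c['frame'],cv2.COLOR_RGB2HSV)
m=np.zeros((480,640),np.uint8);m[228:290,170:232]=((h[...,1]<60)&(h[...,2]>130))[228:290,170:232]
q=max(cv2.findContours(m,0,1)[0],key=cv2.contourArea)
r=cv2.minAreaRect(np.array([px2w(c,*p[0],6)[:2] for p in q],np.float32));print(r,cv2.boxPoints(r).round().tolist())"
```

```text
travel [ 0.0042 -0.0001  0.0062] twist -0.003 pos [316.7 268.5  64.2] rot [-3.141 -0.     3.042] j [ 0.54  0.46  2.21  0.    0.47 -0.93] open 0.184 gf 30.0 F [ 1.2 -0.6 -0.8] t 23.45
[-0.02435151 -0.34463332 -0.05132334]
((481.2808837890625, 253.55982971191406), (72.79833984375, 100.91561126708984), 84.1050796508789) [[427.0, 223.0], [528.0, 212.0], [535.0, 285.0], [435.0, 295.0]]
```

Emit:
{"api": "drive_tool", "payload": {"targets": [{"jaw": 0.0, "travel": [0, 0, 0.002], "twist": 0}, {"jaw": 0.0, "travel": [0.0005, 0, 0.004], "twist": 0}, {"jaw": 0.0, "travel": [0.001, 0, 0.0055], "twist": 0}, {"jaw": 0.0, "travel": [0.001, 0, 0.0062], "twist": 0}, {"jaw": 0.0, "travel": [0.001, 0, 0.0062], "twist": 0}]}}

```text
t: 23.92
eef_pos: [315.9, 268.6, 58.7]
tcp_rot: [-3.142, -0.0, 3.042]
ft_force: [-0.6, 0.2, 1.0]
opening: 0.184
grip_force: 30.0
```

```bash
python3 -c "
from h import *
plan(312.5,268.8,58,3.045); print(state()['moment'])"
```

```text
travel [ 0.0034 -0.0001  0.0007] twist -0.003 pos [315.9 268.6  58.7] rot [-3.142 -0.     3.042] j [ 0.54  0.47  2.21  0.    0.45 -0.93] open 0.184 gf 30.0 F [-0.6  0.2  1. ] t 23.92
[ 0.03402086  0.00747058 -0.02130717]
```

Emit:
{"api": "drive_tool", "payload": {"targets": [{"jaw": 0.0, "travel": [0, 0, 0.0006], "twist": 0}, {"jaw": 0.0, "travel": [0, 0, 0.0012], "twist": 0}, {"jaw": 0.0, "travel": [0, 0, 0.0015], "twist": 0}, {"jaw": 0.0, "travel": [0, 0, 0.0015], "twist": 0}]}}

```text
t: 24.25
eef_pos: [315.9, 268.6, 57.3]
tcp_rot: [3.142, -0.0, 3.042]
ft_force: [-2.5, -0.0, 3.2]
opening: 0.185
grip_force: 30.0
```

```bash
python3 -c "
from h import *
plan(312.5,268.8,58,3.045); print(state()['moment'])"
```

```text
travel [ 0.0034 -0.0001 -0.0007] twist -0.003 pos [315.9 268.6  57.3] rot [ 3.142 -0.     3.042] j [ 0.55  0.48  2.21  0.    0.45 -0.93] open 0.185 gf 30.0 F [-2.5 -0.   3.2] t 24.25
[ 0.03325714  0.26127482 -0.03319987]
```

Emit:
{"api": "drive_tool", "payload": {"targets": [{"jaw": 0.19, "travel": [0, 0, 0], "twist": 0}, {"jaw": 0.21, "travel": [0, 0, 0], "twist": 0}, {"jaw": 0.26, "travel": [0, 0, 0], "twist": 0}, {"jaw": 0.35, "travel": [0, 0, 0], "twist": 0}, {"jaw": 0.45, "travel": [0, 0, 0], "twist": 0}, {"jaw": 0.55, "travel": [0, 0, 0], "twist": 0}, {"jaw": 0.6, "travel": [0, 0, 0], "twist": 0}, {"jaw": 0.6, "travel": [0, 0, 0], "twist": 0}]}}

```text
t: 24.92
eef_pos: [316.0, 268.6, 57.3]
tcp_rot: [3.141, 0.0, 3.042]
ft_force: [-0.0, -0.2, -0.4]
opening: 0.551
grip_force: 0.0
```

Emit:
{"api": "drive_tool", "payload": {"targets": [{"jaw": 0.6, "travel": [0, 0, -0.01], "twist": 0}, {"jaw": 0.6, "travel": [0, 0, -0.03], "twist": 0}, {"jaw": 0.6, "travel": [0, 0, -0.06], "twist": 0}, {"jaw": 0.6, "travel": [0, 0, -0.09], "twist": 0}, {"jaw": 0.6, "travel": [0, 0, -0.12], "twist": 0}, {"jaw": 0.6, "travel": [0, 0.03, -0.14], "twist": 0}, {"jaw": 0.6, "travel": [0, 0.06, -0.14], "twist": 0}, {"jaw": 0.6, "travel": [0, 0.09, -0.14], "twist": 0}]}}

```text
t: 25.58
eef_pos: [325.4, 359.5, 199.0]
tcp_rot: [3.139, 0.003, 3.041]
ft_force: [0.6, -0.4, 0.5]
opening: 0.6
grip_force: 0.0
```

Emit:
{"api": "drive_tool", "payload": {"targets": [{"jaw": 0.6, "travel": [0, 0.03, 0], "twist": 0}, {"jaw": 0.6, "travel": [0, 0.06, 0], "twist": 0}, {"jaw": 0.6, "travel": [0, 0.09, 0], "twist": 0}, {"jaw": 0.6, "travel": [0, 0.12, 0], "twist": 0}, {"jaw": 0.6, "travel": [0, 0.15, 0], "twist": 0}, {"jaw": 0.6, "travel": [0, 0.15, 0], "twist": 0}, {"jaw": 0.6, "travel": [0, 0.15, 0], "twist": 0}]}}

```text
t: 26.17
eef_pos: [339.4, 508.1, 196.4]
tcp_rot: [-3.141, -0.001, 3.043]
ft_force: [-0.2, -0.7, 0.2]
opening: 0.598
grip_force: 0.0
```

```bash
python3 -c "
from h import *
plan(312.5,268.8,58,3.045)
see('a7'); c=load('a7');h=cv2.cvtColor(c['frame'],cv2.COLOR_RGB2HSV)
m=np.zeros((480,640),np.uint8);m[228:290,170:232]=((h[...,1]<60)&(h[...,2]>130))[228:290,170:232]
q=max(cv2.findContours(m,0,1)[0],key=cv2.contourArea)
r=cv2.minAreaRect(np.array([px2w(c,*p[0],5)[:2] for p in q],np.float32));print(r,cv2.boxPoints(r).round().tolist())
m=np.zeros((480,640),np.uint8);m[280:345,165:232]=((h[...,0]<14)&(h[...,1]>100)&(h[...,2]>70))[280:345,165:232]
q=max(cv2.findContours(m,0,1)[0],key=cv2.contourArea)
r=cv2.minAreaRect(np.array([px2w(c,*p[0],69)[:2] for p in q],np.float32));print('handle',r)
for n in ('top0','a7'):
  g=load(n)['frame'];b=np.abs(g.astype(int)-load('top0')['frame']).sum(2)
  print(n,[int((b[v0:v1,u0:u1]>90).sum()) for u0,u1,v0,v1 in((290,360,130,180),(400,490,300,365),(376,444,175,225),(400,430,140,170))])"
```

```text
travel [ 0.0033 -0.2407  0.1386] twist -0.002 pos [339.4 508.1 196.4] rot [-3.141e+00 -1.000e-03  3.043e+00] j [ 0.87  0.49  1.62 -0.    1.04 -0.6 ] open 0.598 gf 0.0 F [-0.2 -0.7  0.2] t 26.17
top disc area 603.5 ctr@z17 [506.6 -21.3] axes [64.4 65.2] ang 92
scene disc area 286.0 ctr@z17 [503.9 -27.4] axes [60.7 62.9] ang 68
((482.6587829589844, 253.37599182128906), (71.88286590576172, 100.42662048339844), 84.41480255126953) [[429.0, 222.0], [529.0, 213.0], [536.0, 284.0], [436.0, 294.0]]
handle ((317.3919372558594, 265.5423889160156), (2.9139416217803955, 0.0), 137.1245574951172)
top0 [0, 0, 0, 0]
a7 [0, 0, 209, 0]
```

```bash
python3 -c "
from h import *
for n,roi in(('a7',(275,360,210,295)),('a7s',(285,350,230,282))):
    k=load(n);u0,u1,v0,v1=roi;h=cv2.cvtColor(k['frame'],cv2.COLOR_RGB2HSV)[v0:v1,u0:u1].astype(int)
    m=(((h[...,0]<20)|(h[...,0]>165))&(h[...,1]>60)).astype(np.uint8)
    q=max(cv2.findContours(m,0,1)[0],key=cv2.contourArea)+[u0,v0]
    for z in(12,17,22):
        e=cv2.fitEllipse(np.array([px2w(k,*x[0],z)[:2] for x in q],np.float32));print(n,z,np.round(e[0],1),np.round(e[1],1))
"
```

```text
a7 12 [500.2 -10.8] [231.7 233.8]
a7 17 [499.5 -10.9] [230.6 232.6]
a7 22 [498.8 -10.9] [229.5 231.5]
a7s 12 [506.4 -23.2] [68.9 72.1]
a7s 17 [504.2 -26.7] [68.6 71.8]
a7s 22 [502.  -30.2] [68.3 71.5]
```

```bash
python3 -c "
from cell import job_done
print(job_done())"
```

```text
the job is handed in; nothing more can be done
None
```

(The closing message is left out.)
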